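# Check a headlight lens in the test lamp's beam

## Robot

A 6-joint arm with a two-finger parallel gripper is mounted at the origin on the work surface. World frame = base frame: x ahead of the robot, y to its left, z up, the work surface at z = 0. Lengths are in mm, angles in rad, forces in N, time in s.
With the tool pointing down it reaches from about 350 to 775 mm from the base axis. Payload 7.3 kg.
Tool frame: the origin (TCP) lies at the very end of the fingers, on their centre line; the grasp point (between the pads) lies 19 mm behind it; z points along the fingers, y is the line along which they close (so a half turn about z gives the same grasp; the last joint's range is limited). The gripper opens to 92 mm and grips with 3 to 60 N. Pads are 19 mm wide; open, the fingers measure 130 mm over their backs; the gripper's body (75 mm by 190 mm) begins 47 mm behind the grasp point.
Start: joints at [-1.398, 0.342, 1.524, -0, 1.275, -0.146], TCP at [164.572, -498.559, 226.741] pointing down, gripper open.
Joint ranges: [-2.53, 2.53], [-0.77, 2.02], [0.04, 2.7], [-1, 4.14], [0.28, 2.66], [-3.11, 3.11]. Speed limits (rad/s): [2.57, 2.57, 3.14, 3.14, 3.14, 3.14].

## Interface

Orientations are given as [roll, pitch, yaw] about the fixed x, y, z axes, in that order (R = Rz(yaw) Ry(pitch) Rx(roll)).
In Python, from plant import bot gives the robot as it stands.
- The arm moves only by the tool jog_arm, never from a script. Its argument "targets" is a list of rows, each an object with "xyz": the shift along the tool's x, y, z as a fraction of full scale, a list of three; "spin": the turn about the tool's z as a fraction of full scale. In form: [{"xyz": [x, y, z], "spin": spin}, ...]. A call has exactly 10 rows; each row shifts and turns the commanded pose from where the row before left it, along the tool's axes as they then stand; what a row does not reach is not made up. Full scale, the value 1, is 80 mm for a shift and 0.1 rad for a turn. A row lasts 1/8 s, in which the tool goes at most 62.5 mm and 10.7 degrees, less where a joint would pass 70% of its speed; a pose out of reach is approached as far as the arm can. A call with a number of a shift or a turn outside -1 to 1 is refused whole. A call with a gripper value outside its range is refused whole. "gripper" is the opening in per cent of the stroke, from 0 (shut) to 100 (fully open), set as the call begins (left out, the last holds). The fingers move at their own pace and stop on an object; the grip force is fixed at half the most. Time passes only in rows, so rows that do not move let the fingers close, or fill a call up. It gives the time, the measured TCP pose, the force, the opening and the grip force at its end, in the units of the state.
- bot.get_obs(): the state, without advancing time (a new reading comes with each control period).
- bot.capture(name): name is "scene" or "side" or "wrist"; returns the picture (420x560x3 uint8, blue, green, red); there is no depth.
- bot.get_calibration(name): a dict with "vfov" (degrees; the focal length in pixels is half the picture's height over the tangent of half this angle, whatever the lens; pixels are square), "cx", "cy" (the principal point, pixels), "k1" (the pictures are not rectified: a ray, as slopes to the right and down, at radius r is drawn at 1 + k1 r^2 times it, then the intrinsics apply), "eye" and "rotation" of the camera in the world. Camera axes: x right, y down, z forward; pixel columns grow to the right and rows downward; lengths in mm; the calibration is good to about 2 mm. A picture is of the moment at which its call begins: read the wrist's pose just before it. get_calibration takes no time and is no camera call; for the wrist camera it gives the pose at the moment of the call.
- bot.close_job(): hands the job in; it is judged then, once.
The state is a dict: "time": time; "joint_positions": joint angles; "dq": joint speeds; "tau": joint torques, N m; "tool_pos": TCP position; "tcp_rot": TCP orientation; "contact_force": force on the tool from outside, world axes, zero at the start; "moment": the same for the moment, N m; "grip_width": finger opening in mm; "finger_force": force on a finger pad.
Only numpy, scipy, OpenCV 4.12 (cv2) and the standard library are available. Lean on these libraries where they do the work, as an engineer would, in place of code of your own. Each camera call takes 0.05 s, during which the arm holds its last target. There are 200 camera calls.

## Task

Turn the dimmer knob of the bench test lamp clockwise all the way to its stop, so that the lamp shines at full brightness. Then take the clear headlight lens out of the parts tray by its two frosted side faces, without the gripper ever touching its clear front or back face, and hold it upright in the light path, about midway between lamp and screen, clear faces square to the beam and the beam passing through the middle of the lens. Finish while holding the lens still there, in the gripper alone, and leave the other lenses, the brake rotor and the grease pot where they are.

Things in the scene. Friction and masses are not known exactly. Their poses are not given: they have to be found in the camera images.
- dimmer_grip (a point): Black dimmer knob on the lamp stand's driver box: an upright bar 42 mm long, 14 mm thick, 32 mm high on a round skirt 44 mm across. The point is on its vertical axis, 71 mm above the bench, 7 mm below the bar's top. The frame turns with the knob: x along the bar (white mark at the -x end), z up; pinch it along y. The lamp head begins 97 mm from the axis.
- dimmer (a joint): Turn of the dimmer knob in rad: 0 is off (fully anticlockwise), growing clockwise as seen from above; 4.71 is the end stop, full brightness. It starts part way (2.4 to 3.9) and stays where it is left; light friction (0.03 N m). More than one grip may be needed.
- beam_mid (a point): Middle of the light path: a point in free air 130 mm above the bench, on the line from the lamp's small bright aperture to the light spot at the black cross on the white screen. y runs level along the beam towards the lamp, z is up, x level across the beam. The lamp's front is 95 mm along +y, the screen 97 mm along -y. The beam is 16 mm across.
- lamp_stand: Lamp stand, fixed to the bench: aluminium base 80 mm wide (x), 20 mm high; lamp head 66 mm across, top 167 mm above the bench; screen 140 mm wide, top 192 mm; low grey driver box 34 mm high with the knob, its axis at x -130, y +130 mm. Origin on the bench straight below the beam's middle, same axes. Nothing stands between lamp and screen above the base.
- clear_lens_center (a point): Centre of the colourless headlight lens: an upright block 20 mm thick (x), 40 mm wide (y), 50 mm high (z), about 45 g. The +x (ribbed) and -x faces are clear: never touch them. The narrow side faces at +y and -y (20 by 50 mm) are frosted white: grip these. Top and bottom edges are frosted too. Light passes along x, either way round. It starts upright in a tray pocket, centre 29 mm above the bench.
- clear_lens_window: The transparent inside of the clear lens, 34 by 44 mm, showing as its front and back faces (never to be touched). Same axes as the lens; origin at the centre of the lens's underside.
- tray: Grey plastic parts tray, fixed on the bench: 196 mm (x) by 84 mm (y), only 10 mm high; origin at the centre of its underside. Pockets 6 mm deep at x = -60, 0 and +60 mm hold one lens each, with 2 mm of play all round, the lenses' axes along the tray's; each lens stands 44 mm proud of the tray. Which lens is in which pocket varies.
- red_lens_center (a point): Centre of the red tail-light lens, same shape and size as the clear lens, in another pocket of the tray. Leave it.
- amber_lens_center (a point): Centre of the amber lens, same shape and size as the clear lens, in another pocket of the tray. Leave it.
- rotor: Steel brake rotor with a black centre, 140 mm diameter, 2 mm thick, lying flat on the bench to the right of the tray; origin at the centre of its underside. Leave it.
- grease_pot: White jar with a black cap, 60 mm diameter, 115 mm high, standing on the bench beyond the tray; origin at the centre of its underside. Leave it.
There are look-alikes about, which are no part of the job. Leave any blue or purple look-alike of the part that bears clear_lens_center alone.

How it is judged:
By the outcome, as a careful person would: the job done as asked, in the order asked, and still so for the second after the job is handed in, while the arm keeps its last pose, push and grip.
It also fails if it takes over 72 s, if anything falls off the work surface, if the arm or the gripper's body presses on something with over 40 N, if the wrist force passes 120 N, or if a joint passes its speed limit or range.

## Working session

There is one attempt and no reset: what is moved stays moved. The work goes in short steps, Python scripts to look and compute and a tool call to move; the robot and the scene stay as the last step left them, time stands still between calls to the robot, and variables do not carry over. Pictures are saved under pics/ and viewed, at most 10 in all, crops included, and the job is handed in when it is done.

Besides the shell and the picture viewer there is one more tool, called as name(argument=value, ...), one argument or row to a line, values as JSON. jog_arm: Moves the arm, as the interface text tells. Shift numbers are shares of 80 mm and turn numbers shares of 0.1 rad, none past 1 either way. Its arguments: {"type":"object","properties":{"targets":{"type":"array","items":{"type":"object","properties":{"xyz":{"type":"array","items":{"type":"number"}},"spin":{"type":"number"}}}},"gripper":{"type":"number"}},"required":["targets"]}

```bash
mkdir -p pics; ls; python3 - <<'E'
from plant import bot
import cv2
for n in ("scene","side"):
    cv2.imwrite(f"pics/{n}0.png",bot.capture(n)); print(n,bot.get_calibration(n))
print(bot.get_calibration("wrist")); print(bot.get_obs())
E
```

```text
pics
scene {'vfov': 50.53570559696063, 'cx': 286.8498655335273, 'cy': 206.06702216899828, 'k1': -0.09599428524778056, 'eye': array([1226.89183352, -317.7510652 ,  938.11009925]), 'rotation': array([-2.47456269e+00, -1.61919238e-04,  1.19007383e+00])}
side {'vfov': 43.33890513929178, 'cx': 274.75150429877345, 'cy': 196.67977369346255, 'k1': -0.15095481265139554, 'eye': array([ 534.79435691, 1064.27949083,  987.30900068]), 'rotation': array([-2.21741959,  0.01690434, -3.08451405])}
{'vfov': 61.11389855690499, 'cx': 276.21776708013044, 'cy': 207.77555334972376, 'k1': -0.05029230160438905, 'eye': array([ 235.79355787, -475.25283255,  383.33252204]), 'rotation': array([ 2.86031405e+00,  3.74981311e-04, -1.25225089e+00])}
{'time': 0.1, 'joint_positions': array([-1.39800082e+00,  3.42650811e-01,  1.52493193e+00,  1.18478750e-05,
        1.27539665e+00, -1.45963979e-01]), 'dq': array([-1.34422894e-05, -2.11862382e-03, -3.97713056e-03,  6.14295964e-04,
       -7.65789657e-04,  9.30005647e-04]), 'tau': array([ 1.54604379e-03, -4.32004488e+01, -2.44694155e+01,  7.18600536e-02,
        5.26015169e-02, -5.27186035e-05]), 'tool_pos': array([ 164.50792381, -498.17384139,  226.11197861]), 'tcp_rot': array([-3.14022232e+00, -2.12904302e-04,  3.18755879e-01]), 'contact_force': array([ 0.30656826,  0.25868758, -0.80279375]), 'moment': array([-0.02786749,  0.02309139, -0.01570385]), 'finger_force': 0.0, 'grip_width': 91.65202341255011}
```

View pics/scene0.png

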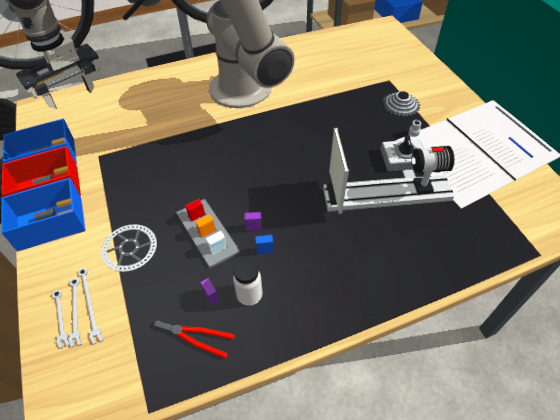

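View pics/side0.png

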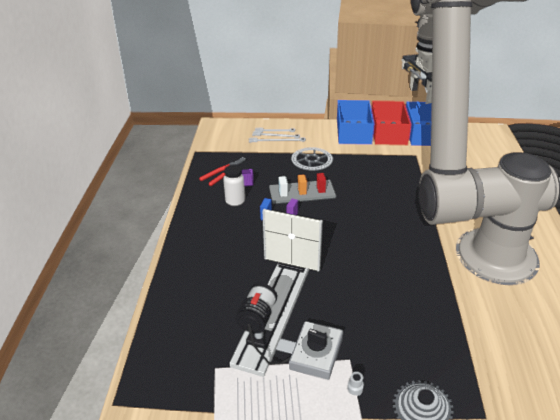

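The scene view shows the tray with red (195,210), amber (206,227) and clear (215,243) lenses. Look-alikes for the clear lens are purple (253,220), blue (264,244) and purple (209,290), plus red and amber. I choose the whitish one at (215,243), side (283,187). The knob is near scene (414,130), side (318,342). Next, a close crop.

```bash
cat > h.py <<'E'
import cv2,numpy as np
from scipy.spatial.transform import Rotation as R
from plant import bot
def cam(n):
    c=bot.get_calibration(n); f=210/np.tan(np.radians(c["vfov"])/2)
    return c["eye"],R.from_euler("xyz",c["rotation"]).as_matrix(),np.array([[f,0,c["cx"]],[0,f,c["cy"]],[0,0,1]]),np.array([c["k1"],0,0,0.])
def ray(c,p):
    u=cv2.undistortPoints(np.array([[p]],float),c[2],c[3])[0,0]
    d=c[1]@[u[0],u[1],1]; return c[0],d
def atz(c,p,z):
    e,d=ray(c,p); return e+d*(z-e[2])/d[2]
def tri(c1,p1,c2,p2):
    e1,d1=ray(c1,p1); e2,d2=ray(c2,p2)
    s=np.linalg.lstsq(np.c_[d1,-d2],e2-e1,rcond=None)[0]
    a,b=e1+s[0]*d1,e2+s[1]*d2; return (a+b)/2,np.linalg.norm(a-b)
def proj(c,P):
    P=np.atleast_2d(np.array(P,float)); q=(P-c[0])@c[1]
    return cv2.projectPoints(q,np.zeros(3),np.zeros(3),c[2],c[3])[0][:,0]
def crop(im,x,y,w,h,k): return cv2.resize(im[y:y+h,x:x+w],None,fx=k,fy=k,interpolation=cv2.INTER_CUBIC)
E
python3 - <<'E'
from h import *
s=cv2.imread("pics/scene0.png");d=cv2.imread("pics/side0.png")
m=np.vstack([np.hstack([crop(s,170,190,80,60,5),crop(s,375,110,80,60,5)]),np.hstack([crop(d,262,165,80,60,5),crop(d,280,312,80,60,5)])])
cv2.imwrite("pics/m0.png",m)
for n in("scene","side"): print(cam(n)[1][:,2])
S=cam("scene");D=cam("side")
print("lens",tri(S,(216,237),D,(283,180)))
print("knob",tri(S,(414,125),D,(319,334)))
E
```

```text
[-0.57431006  0.23000504 -0.78566255]
[ 0.05569871 -0.79624204 -0.60240872]
lens (array([ 602.35198256, -253.03905083,   53.45354298]), np.float64(4.4410696357562065))
knob (array([492.02439758, 365.07439969, 108.57752402]), np.float64(13.6108637874046))
```

View pics/m0.png

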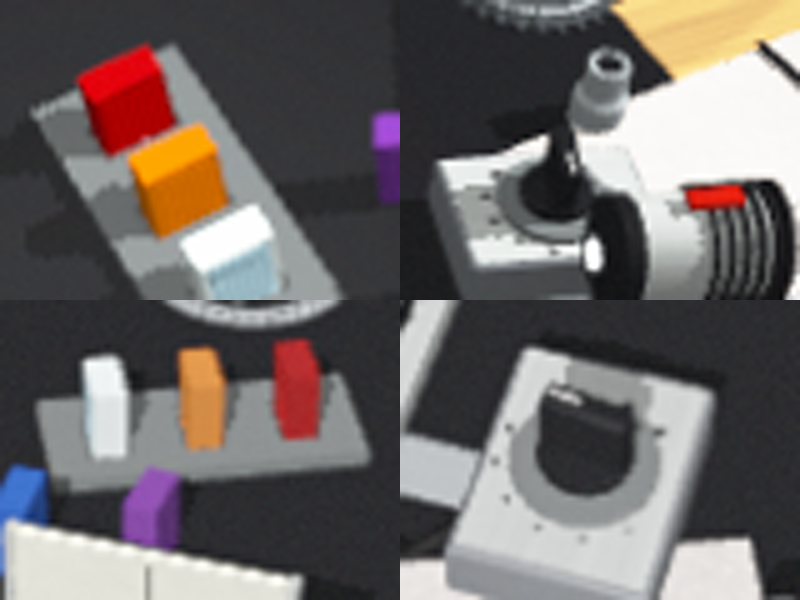

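The crop confirms the clear lens has a white frosted top and a transparent blue-ish ribbed face, next to amber and red. The black bar knob's white mark is at its left end in the side view, (312,331). Now for the geometry.

```bash
python3 - <<'E'
from h import *
S=cam("scene");D=cam("side")
a=atz(D,(311.2,330.8),78);b=atz(D,(325.8,334.6),78);print("bar",a,b,(a+b)/2,np.linalg.norm(a-b),np.degrees(np.arctan2(*(a-b)[1::-1])))
ap=atz(S,(413.6,160.6),130);cr=atz(D,(291.3,236.3),130);print("ap",ap,"cross",cr,np.linalg.norm(ap-cr))
y=(ap-cr)[:2];y/=np.linalg.norm(y);x=np.array([y[1],-y[0]]);o=cr[:2]+97*y
print("yaxis",y,"origin",o,"knob",o-130*x+130*y)
print("lens top S",atz(S,(170+230/5,190+238/5),54),"D",atz(D,(262+105/5,165+62/5),54))
# tray corners (z=10): side crop
for n,p in(("L",(262+37/5,165+103/5)),("R",(262+340/5,165+75/5)),("R2",(262+371/5,165+160/5)),("L2",(262+60/5,165+190/5))): print(n,atz(D,p,10))
for n,p in(("top",(170+175/5,190+42/5)),("left",(170+33/5,190+108/5))): print(n,atz(S,p,10))
E
```

```text
bar [513.1437991  337.82914023  78.        ] [481.89211446 347.00420933  78.        ] [497.51795678 342.41667478  78.        ] 32.57068752453169 -16.36152069449546
ap [619.30584018 272.22972196 130.        ] cross [564.34125855  90.54195924 130.        ] 189.81977862097787
yaxis [0.28956193 0.95715928] origin [592.42876585 183.38640944] knob [505.64111041 345.46016692]
lens top S [ 606.90495156 -252.77030593   54.        ] D [ 601.31356913 -268.60049829   54.        ]
L [ 645.3685387  -284.89370999   10.        ]
R [ 453.46772615 -322.06386199   10.        ]
R2 [ 436.86339018 -232.39798613   10.        ]
L2 [ 625.61843229 -195.76541661   10.        ]
top [ 441.87325069 -241.48154483   10.        ]
left [ 457.42287957 -323.70804597   10.        ]
```

jog_arm(
  targets=[
    {"xyz": [0.63, -0.335, 0], "spin": 0},
    {"xyz": [0.63, -0.335, 0], "spin": 0},
    {"xyz": [0.63, -0.335, 0], "spin": 0},
    {"xyz": [0.63, -0.335, 0], "spin": 0},
    {"xyz": [0.63, -0.335, 0], "spin": 0},
    {"xyz": [0.63, -0.335, 0], "spin": 0},
    {"xyz": [0.355, -0.665, 0], "spin": 0},
    {"xyz": [0.355, -0.665, 0], "spin": 0},
    {"xyz": [0.355, -0.665, 0], "spin": 0},
    {"xyz": [0.355, -0.665, 0], "spin": 0},
  ],
)

```text
time: 1.35
tool_pos: [442.4, -11.4, 226.6]
tcp_rot: [3.142, 0.0, 0.319]
contact_force: [1.0, 0.1, 1.0]
grip_width: 91.6
finger_force: 0.0
```

jog_arm(
  targets=[
    {"xyz": [0.355, -0.665, 0], "spin": 0},
    {"xyz": [0.355, -0.665, 0], "spin": 0},
    {"xyz": [0.355, -0.665, 0], "spin": 0},
    {"xyz": [0.355, -0.665, 0], "spin": 0},
    {"xyz": [0.355, -0.665, 0], "spin": 0},
    {"xyz": [0.355, -0.665, 0], "spin": 0},
    {"xyz": [0, 0, 0], "spin": -1},
    {"xyz": [0, 0, 0], "spin": -1},
    {"xyz": [0, 0, 0], "spin": -1},
    {"xyz": [0, 0, 0], "spin": -1},
  ],
)

```text
time: 2.6
tool_pos: [504.0, 343.1, 226.0]
tcp_rot: [-3.141, 0.001, 0.722]
contact_force: [0.3, -0.0, 0.8]
grip_width: 92.3
finger_force: 0.0
```

jog_arm(
  targets=[
    {"xyz": [0, 0, 0], "spin": -1},
    {"xyz": [0, 0, 0], "spin": -1},
    {"xyz": [0, 0, 0], "spin": -1},
    {"xyz": [0, 0, 0], "spin": -1},
    {"xyz": [0, 0, 0], "spin": -1},
    {"xyz": [0, 0, 0], "spin": -1},
    {"xyz": [0, 0, 0], "spin": -1},
    {"xyz": [0, 0, 0], "spin": -1},
    {"xyz": [0, 0, 0], "spin": -1},
    {"xyz": [0, 0, 0], "spin": -1},
  ],
)

```text
time: 3.85
tool_pos: [504.0, 343.0, 226.1]
tcp_rot: [-3.14, 0.0, 1.722]
contact_force: [0.0, 0.9, -0.2]
grip_width: 91.4
finger_force: 0.0
```

jog_arm(
  targets=[
    {"xyz": [0, 0, 0], "spin": -1},
    {"xyz": [0, 0, 0], "spin": -1},
    {"xyz": [0, 0, 0], "spin": -1},
    {"xyz": [0, 0, 0], "spin": -1},
    {"xyz": [0, 0, 0], "spin": -1},
    {"xyz": [0, 0, 0], "spin": -1},
    {"xyz": [0, 0, 0], "spin": -1},
    {"xyz": [0, 0, 0], "spin": -1},
    {"xyz": [0, 0, 0], "spin": -1},
    {"xyz": [0, 0, 0], "spin": -1},
  ],
)

```text
time: 5.1
tool_pos: [504.1, 343.0, 226.1]
tcp_rot: [-3.141, -0.001, 2.722]
contact_force: [0.3, 0.4, 0.3]
grip_width: 91.6
finger_force: 0.0
```

```bash
python3 - <<'E'
from h import *
o=bot.get_obs();print(o["time"],o["tool_pos"],o["tcp_rot"],o["joint_positions"])
c=cam("wrist");im=bot.capture("wrist");cv2.imwrite("pics/w1.png",im)
print(proj(c,[503,344,78]))
import pickle;pickle.dump(c,open("w1.pkl","wb"))
E
```

```text
5.1 [504.06707251 343.03289122 226.10604007] [-3.14064469e+00 -6.72762184e-04  2.72209105e+00] [ 4.71942908e-01  5.00877487e-01  1.27473086e+00 -7.37226731e-05
  1.36714449e+00 -6.79337178e-01]
[[277.52163383 191.44477581]]
```

View pics/w1.png

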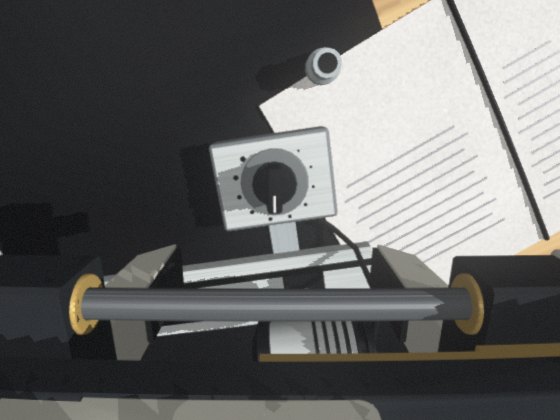

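The wrist view shows the knob axis near (275,183) with its white mark straight down, ending at (275,213), so the bar lies along tool x. The dial dots grow clockwise to the largest at (242,158), which is full, leaving about 2.2 rad to turn. I'll grip and turn 0.85 rad. After that I'll push the bar with shut fingers, so the body doesn't meet the lamp head.

```bash
python3 - <<'E'
from h import *
import pickle;c=pickle.load(open("w1.pkl","rb"))
m=atz(c,(275,213),78);yaw=2.722;ex=np.array([np.cos(yaw),np.sin(yaw)])
print("mark end",m,"axis",m[:2]+21*ex,"skirt c",atz(c,(275,180.5),46),"skirt w",atz(c,(242,181),46)-atz(c,(308,181),46))
print("box corners",[atz(c,p,34)[:2] for p in((211,147),(327,128),(336,212),(227,231))])
E
```

```text
mark end [520.22754657 333.85638841  78.        ] axis [501.04919232 342.4115464 ] skirt c [499.09524554 343.12393724  46.        ] skirt w [-25.97915313 -58.27630849   0.        ]
box corners [array([445.35901713, 298.55812171]), array([474.65312514, 408.846194  ]), array([556.86436801, 385.81949871]), array([529.88953819, 274.41364388])]
```

jog_arm(
  targets=[
    {"xyz": [0.04, -0.02, 0.4], "spin": 0},
    {"xyz": [0, 0, 0.5], "spin": 0},
    {"xyz": [0, 0, 0.5], "spin": 0},
    {"xyz": [0, 0, 0.5], "spin": 0},
    {"xyz": [0, 0, 0.25], "spin": 0},
    {"xyz": [0, 0, 0], "spin": 0},
    {"xyz": [0, 0, 0], "spin": 0},
    {"xyz": [0, 0, 0], "spin": 0},
    {"xyz": [0, 0, 0], "spin": 0},
    {"xyz": [0, 0, 0], "spin": 0},
  ],
)

```text
time: 6.4
tool_pos: [500.9, 343.1, 55.2]
tcp_rot: [3.141, 0.001, 2.719]
contact_force: [-0.3, -0.4, 0.5]
grip_width: 91.7
finger_force: 0.0
```

jog_arm(
  targets=[
    {"xyz": [0, 0, 0], "spin": 0},
    {"xyz": [0, 0, 0], "spin": 0},
    {"xyz": [0, 0, 0], "spin": 0},
    {"xyz": [0, 0, 0], "spin": 0},
    {"xyz": [0, 0, 0], "spin": 0},
    {"xyz": [0, 0, 0], "spin": 0},
    {"xyz": [0, 0, 0], "spin": 0},
    {"xyz": [0, 0, 0], "spin": 0},
    {"xyz": [0, 0, 0], "spin": 0},
    {"xyz": [0, 0, 0], "spin": 0},
  ],
  gripper=0,
)

```text
time: 7.65
tool_pos: [500.3, 342.4, 54.7]
tcp_rot: [-3.14, -0.001, 2.719]
contact_force: [-2.6, -3.7, 2.9]
grip_width: 13.7
finger_force: 30.0
```

jog_arm(
  targets=[
    {"xyz": [0, 0, 0], "spin": 1},
    {"xyz": [0, 0, 0], "spin": 1},
    {"xyz": [0, 0, 0], "spin": 1},
    {"xyz": [0, 0, 0], "spin": 1},
    {"xyz": [0, 0, 0], "spin": 1},
    {"xyz": [0, 0, 0], "spin": 1},
    {"xyz": [0, 0, 0], "spin": 0},
    {"xyz": [0, 0, 0], "spin": 0},
    {"xyz": [0, 0, 0], "spin": 0},
    {"xyz": [0, 0, 0], "spin": 0},
  ],
)

```text
time: 8.9
tool_pos: [501.0, 343.2, 54.7]
tcp_rot: [3.141, 0.0, 2.119]
contact_force: [2.3, 0.9, -1.2]
grip_width: 13.6
finger_force: 30.0
```

jog_arm(
  targets=[
    {"xyz": [0, 0, 0], "spin": 0},
    {"xyz": [0, 0, 0], "spin": 0},
    {"xyz": [0, 0, 0], "spin": 0},
    {"xyz": [0, 0, -0.1], "spin": 0},
    {"xyz": [0, 0, -0.3], "spin": 0},
    {"xyz": [0, 0, -0.4], "spin": 0},
    {"xyz": [0, 0, 0], "spin": -1},
    {"xyz": [0, 0, 0], "spin": -1},
    {"xyz": [0, 0, 0], "spin": -1},
    {"xyz": [0, 0, 0], "spin": -1},
  ],
  gripper=40,
)

```text
time: 10.15
tool_pos: [500.8, 343.0, 119.4]
tcp_rot: [3.141, 0.0, 2.522]
contact_force: [0.0, 0.4, -0.5]
grip_width: 36.9
finger_force: 0.0
```

```bash
python3 - <<'E'
from h import *
o=bot.get_obs();print(o["time"],o["tool_pos"],o["tcp_rot"],o["joint_positions"],o["grip_width"])
c=cam("wrist");im=bot.capture("wrist");cv2.imwrite("pics/w2.png",crop(im,180,130,200,150,4))
print(proj(c,[[500.5,343,78],[500.5,343,46],[500.5,343,34]]))
import pickle;pickle.dump(c,open("w2.pkl","wb"))
E
```

```text
10.15 [500.79521042 343.03968465 119.37399892] [3.14103837e+00 3.63321591e-04 2.52216338e+00] [ 4.74421343e-01  5.86978528e-01  1.43360808e+00 -7.58925842e-05
  1.12034684e+00 -4.76912794e-01] 36.878047749614964
[[276.40590809 234.9173015 ]
 [276.40312338 218.40114655]
 [276.40224464 213.23777271]]
```

View pics/w2.png

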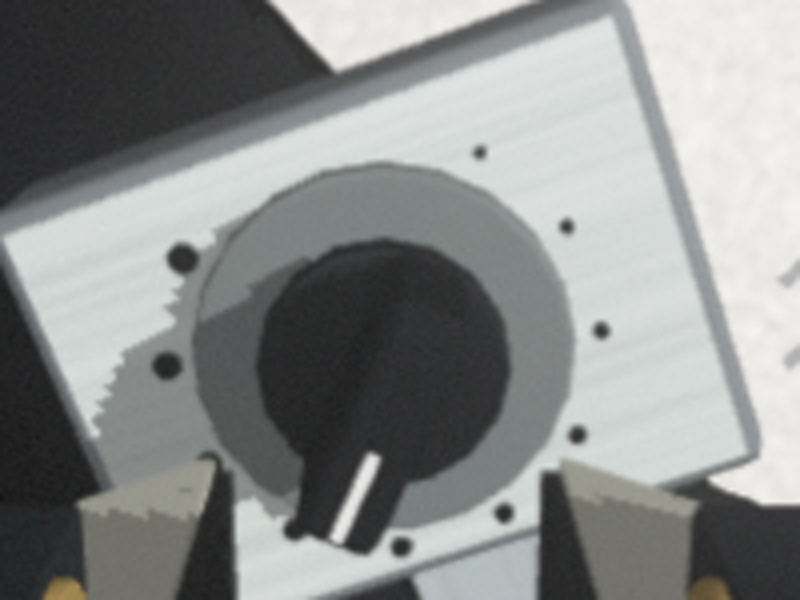

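The knob turned with the grip. The mark now lies about 23° left of straight down, and the largest dot, #9, is at (183,258) in the crop, so about 1.57 rad remain. Now the push with shut fingers from the robot side.

jog_arm(
  targets=[
    {"xyz": [0, 0, 0], "spin": -1},
    {"xyz": [0, 0, 0], "spin": -1},
    {"xyz": [0, 0, 0], "spin": -1},
    {"xyz": [0, 0, 0], "spin": -0.5},
    {"xyz": [0.25, 0.19, 0], "spin": 0},
    {"xyz": [0.25, 0.19, 0], "spin": 0},
    {"xyz": [0, 0, 0.4], "spin": 0},
    {"xyz": [0, 0, 0.4], "spin": 0},
    {"xyz": [0, 0, 0], "spin": 0},
    {"xyz": [0, 0, 0], "spin": 0},
  ],
  gripper=0,
)

```text
time: 11.45
tool_pos: [471.1, 383.4, 56.0]
tcp_rot: [3.14, 0.001, 2.868]
contact_force: [-0.2, 0.1, 0.5]
grip_width: 0.1
finger_force: 0.0
```

jog_arm(
  targets=[
    {"xyz": [-0.05, 0, 0], "spin": 0},
    {"xyz": [-0.05, 0, 0], "spin": 0},
    {"xyz": [-0.04, 0, 0], "spin": 0},
    {"xyz": [-0.04, 0, 0], "spin": 0},
    {"xyz": [-0.03, 0, 0], "spin": 0},
    {"xyz": [-0.03, 0, 0], "spin": 0},
    {"xyz": [-0.03, 0, 0], "spin": 0},
    {"xyz": [-0.03, 0, 0], "spin": 0},
    {"xyz": [0, 0, 0], "spin": 0},
    {"xyz": [0, 0, 0], "spin": 0},
  ],
)

```text
time: 12.7
tool_pos: [492.8, 380.3, 55.1]
tcp_rot: [3.136, -0.001, 2.869]
contact_force: [-3.5, 14.6, -1.6]
grip_width: 0.4
finger_force: 7.4
```

jog_arm(
  targets=[
    {"xyz": [0.15, 0, 0], "spin": 0},
    {"xyz": [0.15, 0, 0], "spin": 0},
    {"xyz": [0, 0, 0], "spin": 0},
    {"xyz": [0, 0, 0], "spin": 0},
    {"xyz": [0, 0, 0], "spin": 0},
    {"xyz": [0, 0, 0], "spin": 0},
    {"xyz": [0, 0, 0], "spin": 0},
    {"xyz": [0, 0, 0], "spin": 0},
    {"xyz": [0, 0, 0], "spin": 0},
    {"xyz": [0, 0, 0], "spin": 0},
  ],
)

```text
time: 13.95
tool_pos: [470.4, 383.0, 54.7]
tcp_rot: [-3.142, 0.0, 2.869]
contact_force: [-0.2, -0.5, -0.4]
grip_width: 0.2
finger_force: 0.0
```

```bash
python3 - <<'E'
from h import *
o=bot.get_obs();print(o["time"],o["tool_pos"],o["tcp_rot"],o["grip_width"],o["contact_force"])
c=cam("wrist");im=bot.capture("wrist");cv2.imwrite("pics/w3.png",crop(im,130,150,280,210,2.8))
print(proj(c,[[500.5,343,78],[500.5,343,46],o["tool_pos"]]))
E
```

```text
13.95 [470.37647019 383.02563945  54.6564585 ] [-3.14150046e+00  3.47193153e-05  2.86879374e+00] 0.19388981786986706 [-0.20539944 -0.52923342 -0.36492994]
[[210.41778217 367.04902451]
 [220.77848457 325.72218224]
 [277.08667248 265.65728776]]
```

View pics/w3.png

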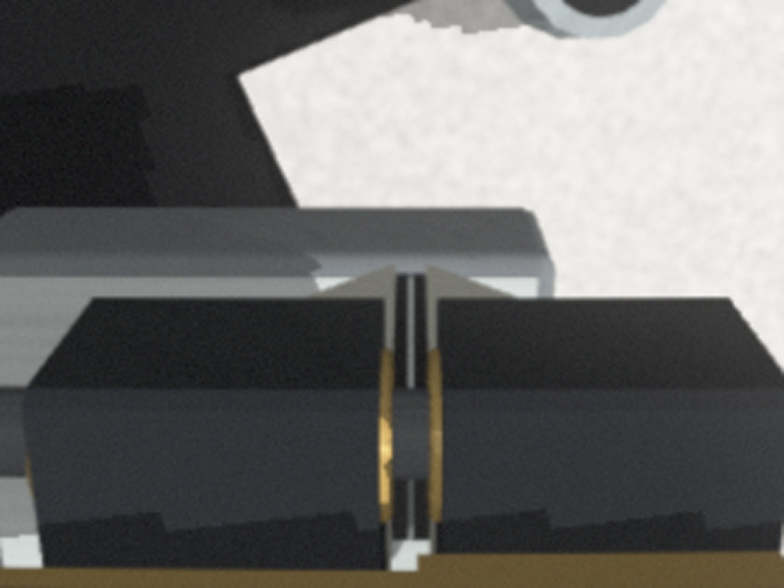

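The tips are thin, so the bar's end caught the finger's side. I'll push nearer the axis.

jog_arm(
  targets=[
    {"xyz": [0, -0.11, 0], "spin": 0},
    {"xyz": [0, -0.11, 0], "spin": 0},
    {"xyz": [-0.05, 0, 0], "spin": 0},
    {"xyz": [-0.05, 0, 0], "spin": 0},
    {"xyz": [-0.05, 0, 0], "spin": 0},
    {"xyz": [-0.04, 0, 0], "spin": 0},
    {"xyz": [-0.04, 0, 0], "spin": 0},
    {"xyz": [-0.04, 0, 0], "spin": 0},
    {"xyz": [0, 0, 0], "spin": 0},
    {"xyz": [0, 0, 0], "spin": 0},
  ],
)

```text
time: 15.25
tool_pos: [485.2, 362.4, 54.5]
tcp_rot: [3.139, -0.002, 2.869]
contact_force: [-5.2, 8.8, -0.2]
grip_width: 0.6
finger_force: 4.8
```

jog_arm(
  targets=[
    {"xyz": [-0.025, 0, 0], "spin": 0},
    {"xyz": [-0.025, 0, 0], "spin": 0},
    {"xyz": [-0.025, 0, 0], "spin": 0},
    {"xyz": [0, 0, 0], "spin": 0},
    {"xyz": [0, 0, 0], "spin": 0},
    {"xyz": [0, 0, 0], "spin": 0},
    {"xyz": [0, 0, 0], "spin": 0},
    {"xyz": [0, 0, 0], "spin": 0},
    {"xyz": [0, 0, 0], "spin": 0},
    {"xyz": [0, 0, 0], "spin": 0},
  ],
)

```text
time: 16.5
tool_pos: [489.5, 361.7, 54.6]
tcp_rot: [3.139, -0.005, 2.869]
contact_force: [-9.9, 12.0, 1.6]
grip_width: 0.5
finger_force: 6.5
```

jog_arm(
  targets=[
    {"xyz": [0.1, 0, 0], "spin": 0},
    {"xyz": [0, 0, -0.4], "spin": 0},
    {"xyz": [0, 0, -0.4], "spin": 0},
    {"xyz": [-0.3, -0.17, 0], "spin": 0},
    {"xyz": [0, 0, 0], "spin": 0},
    {"xyz": [0, 0, 0], "spin": 0},
    {"xyz": [0, 0, 0], "spin": 0},
    {"xyz": [0, 0, 0], "spin": 0},
    {"xyz": [0, 0, 0], "spin": 0},
    {"xyz": [0, 0, 0], "spin": 0},
  ],
  gripper=60,
)

```text
time: 17.75
tool_pos: [503.9, 341.3, 118.6]
tcp_rot: [-3.141, -0.0, 2.869]
contact_force: [0.3, -0.4, 0.5]
grip_width: 54.6
finger_force: 0.0
```

jog_arm(
  targets=[
    {"xyz": [0, 0, 0], "spin": -1},
    {"xyz": [0, 0, 0], "spin": -1},
    {"xyz": [0, 0, 0], "spin": -1},
    {"xyz": [0, 0, 0], "spin": -1},
    {"xyz": [0, 0, 0], "spin": -1},
    {"xyz": [0, 0, 0], "spin": -1},
    {"xyz": [0, 0, 0], "spin": -1},
    {"xyz": [0, 0, 0], "spin": -1},
    {"xyz": [0, 0, 0], "spin": 0},
    {"xyz": [0, 0, 0], "spin": 0},
  ],
)

```text
time: 19.0
tool_pos: [503.9, 341.2, 118.6]
tcp_rot: [-3.142, -0.0, -2.616]
contact_force: [-0.4, -0.2, -0.4]
grip_width: 55.4
finger_force: 0.0
```

```bash
python3 - <<'E'
from h import *
o=bot.get_obs();print(o["time"],o["tool_pos"],o["tcp_rot"],o["grip_width"],o["joint_positions"])
c=cam("wrist");im=bot.capture("wrist");cv2.imwrite("pics/w4.png",crop(im,180,130,200,150,4))
print(proj(c,[[500.5,343,78],[500.5,343,46],o["tool_pos"]]))
E
```

```text
19.0 [503.93320264 341.24327921 118.64882484] [-3.14153394e+00 -9.68272627e-05 -2.61628522e+00] 55.363623601057654 [ 4.69399845e-01  5.90801955e-01  1.42869712e+00 -7.10692816e-05
  1.12218697e+00 -1.62667309e+00]
[[282.66617466 233.2982639 ]
 [281.88839214 216.98187512]
 [277.32193163 266.38867547]]
```

View pics/w4.png

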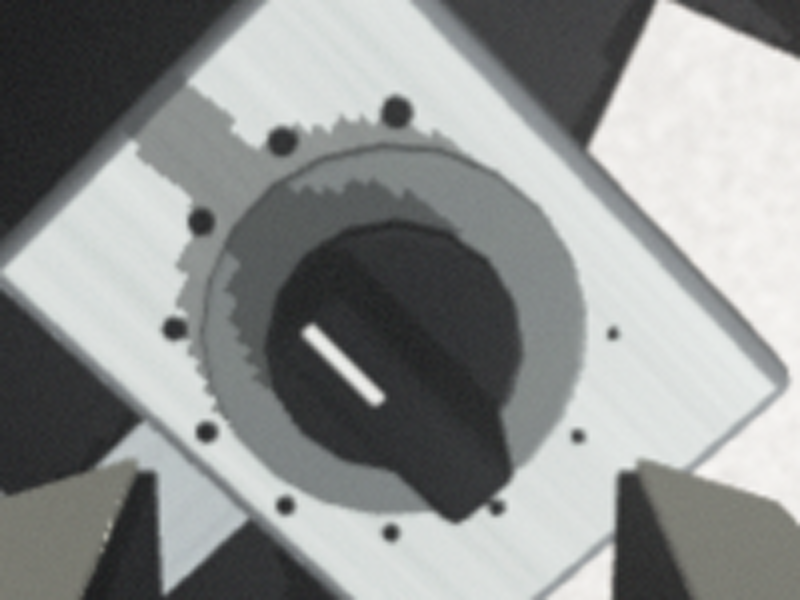

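The mark points to the upper left, about 43° short of the largest dot (397,112). Tool x is already along the final direction, so closing will swing the bar round to it.

jog_arm(
  targets=[
    {"xyz": [0.025, 0.04, 0], "spin": 0},
    {"xyz": [0, 0, 0.4], "spin": 0},
    {"xyz": [0, 0, 0.4], "spin": 0},
    {"xyz": [0, 0, 0], "spin": 0},
    {"xyz": [0, 0, 0], "spin": 0},
    {"xyz": [0, 0, 0], "spin": 0},
    {"xyz": [0, 0, 0], "spin": 0},
    {"xyz": [0, 0, 0], "spin": 0},
    {"xyz": [0, 0, 0], "spin": 0},
    {"xyz": [0, 0, 0], "spin": 0},
  ],
)

```text
time: 20.3
tool_pos: [500.6, 343.0, 54.7]
tcp_rot: [-3.142, -0.0, -2.614]
contact_force: [0.6, 0.0, 0.3]
grip_width: 55.4
finger_force: 0.0
```

jog_arm(
  targets=[
    {"xyz": [0, 0, 0], "spin": 0},
    {"xyz": [0, 0, 0], "spin": 0},
    {"xyz": [0, 0, 0], "spin": 0},
    {"xyz": [0, 0, 0], "spin": 0},
    {"xyz": [0, 0, 0], "spin": 0},
    {"xyz": [0, 0, 0], "spin": 0},
    {"xyz": [0, 0, 0], "spin": 0},
    {"xyz": [0, 0, 0], "spin": 0},
    {"xyz": [0, 0, 0], "spin": 0},
    {"xyz": [0, 0, 0], "spin": 0},
  ],
  gripper=0,
)

```text
time: 21.55
tool_pos: [500.3, 340.7, 54.3]
tcp_rot: [-3.139, -0.004, -2.614]
contact_force: [1.0, -9.5, 1.7]
grip_width: 13.7
finger_force: 29.8
```

```bash
python3 - <<'E'
from h import *
o=bot.get_obs();print(o["tool_pos"],o["tcp_rot"],o["grip_width"],o["contact_force"],o["moment"])
E
```

```text
[500.28454282 340.70373105  54.32923357] [-3.13909055 -0.00357212 -2.61440172] 13.738334804954205 [ 0.9931383  -9.532218    1.70234452] [-1.42764089 -0.23399718 -0.03039147]
```

jog_arm(
  targets=[
    {"xyz": [0, 0, 0], "spin": 0.3},
    {"xyz": [0, 0, 0], "spin": 0.3},
    {"xyz": [0, 0, 0], "spin": 0},
    {"xyz": [0, 0, 0], "spin": 0},
    {"xyz": [0, 0, 0], "spin": 0},
    {"xyz": [0, 0, 0], "spin": 0},
    {"xyz": [0, 0, 0], "spin": 0},
    {"xyz": [0, 0, 0], "spin": 0},
    {"xyz": [0, 0, 0], "spin": 0},
    {"xyz": [0, 0, 0], "spin": 0},
  ],
)

```text
time: 22.8
tool_pos: [500.3, 340.7, 54.3]
tcp_rot: [-3.139, -0.003, -2.673]
contact_force: [0.7, -9.2, 1.3]
grip_width: 14.4
finger_force: 30.4
```

```bash
python3 - <<'E'
from h import *
o=bot.get_obs();print(o["tool_pos"],o["tcp_rot"],o["grip_width"],o["contact_force"],o["moment"])
E
```

```text
[500.27976263 340.73899198  54.33110831] [-3.13853805 -0.00337386 -2.67301532] 14.4274021848368 [ 0.70466573 -9.18789948  1.30338641] [-1.41080867 -0.18576808  0.56574901]
```

The opening grew to 14.4 mm and the moment rose to 0.57 N m with no further turn, so the knob is at its stop. Releasing and moving on.

jog_arm(
  targets=[
    {"xyz": [0, 0, 0], "spin": 0},
    {"xyz": [0, 0, 0], "spin": 0},
    {"xyz": [0, 0, 0], "spin": 0},
    {"xyz": [0, 0, 0], "spin": 0},
    {"xyz": [0, 0, -0.2], "spin": 0},
    {"xyz": [0, 0, -0.5], "spin": 0},
    {"xyz": [0, 0, -0.5], "spin": 0},
    {"xyz": [0, 0, -0.5], "spin": 0},
    {"xyz": [0, 0, -0.5], "spin": 0},
    {"xyz": [0, 0, 0], "spin": 1},
  ],
  gripper=100,
)

```text
time: 24.05
tool_pos: [502.1, 343.9, 236.2]
tcp_rot: [3.141, 0.009, -2.776]
contact_force: [0.2, 0.1, 0.0]
grip_width: 91.7
finger_force: 0.0
```

jog_arm(
  targets=[
    {"xyz": [0, 0, 0], "spin": 1},
    {"xyz": [0, 0, 0], "spin": 1},
    {"xyz": [0, 0, 0], "spin": 1},
    {"xyz": [0, 0, 0], "spin": 1},
    {"xyz": [0, 0, 0], "spin": 1},
    {"xyz": [0, 0, 0], "spin": 1},
    {"xyz": [0, 0, 0], "spin": 1},
    {"xyz": [0, 0, 0], "spin": 1},
    {"xyz": [0, 0, 0], "spin": 1},
    {"xyz": [0, 0, 0], "spin": 1},
  ],
)

```text
time: 25.3
tool_pos: [500.6, 343.1, 232.0]
tcp_rot: [3.14, 0.001, 2.506]
contact_force: [-0.0, -0.0, -0.9]
grip_width: 91.7
finger_force: 0.0
```

jog_arm(
  targets=[
    {"xyz": [0, 0, 0], "spin": 1},
    {"xyz": [0, 0, 0], "spin": 1},
    {"xyz": [0, 0, 0], "spin": 1},
    {"xyz": [0, 0, 0], "spin": 1},
    {"xyz": [0, 0, 0], "spin": 1},
    {"xyz": [0, 0, 0], "spin": 1},
    {"xyz": [0, 0, 0], "spin": 1},
    {"xyz": [0, 0, 0], "spin": 1},
    {"xyz": [0, 0, 0], "spin": 1},
    {"xyz": [0, 0, 0], "spin": 1},
  ],
)

```text
time: 26.55
tool_pos: [500.6, 343.1, 232.0]
tcp_rot: [3.14, -0.001, 1.506]
contact_force: [-1.1, 0.6, 0.5]
grip_width: 91.8
finger_force: 0.0
```

jog_arm(
  targets=[
    {"xyz": [0, 0, 0], "spin": 1},
    {"xyz": [0, 0, 0], "spin": 1},
    {"xyz": [-0.41, 0.4, 0], "spin": 0},
    {"xyz": [-0.41, 0.4, 0], "spin": 0},
    {"xyz": [-0.41, 0.4, 0], "spin": 0},
    {"xyz": [-0.41, 0.4, 0], "spin": 0},
    {"xyz": [0, 0, 0], "spin": 0},
    {"xyz": [0, 0, 0], "spin": 0},
    {"xyz": [0, 0, 0], "spin": 0},
    {"xyz": [0, 0, 0], "spin": 0},
  ],
)

```text
time: 27.8
tool_pos: [589.8, 184.1, 230.9]
tcp_rot: [3.141, -0.0, 1.31]
contact_force: [-0.3, -0.3, -0.0]
grip_width: 91.9
finger_force: 0.0
```

```bash
python3 - <<'E'
from h import *
import pickle
o=bot.get_obs();print(o["time"],o["tool_pos"],o["tcp_rot"],o["joint_positions"])
c=cam("wrist");im=bot.capture("wrist");cv2.imwrite("pics/w5.png",im);pickle.dump(c,open("w5.pkl","wb"))
s=bot.capture("scene");cv2.imwrite("pics/s5.png",s);d=bot.capture("side");cv2.imwrite("pics/d5.png",d)
m=np.vstack([np.hstack([crop(im,0,0,560,420,5/7),crop(s,315,115,100,75,4)]),np.hstack([crop(s,190,190,100,75,4),crop(d,250,205,80,60,5)])])
cv2.imwrite("pics/m5.png",m)
E
```

```text
27.8 [589.82826309 184.13699013 230.94354146] [ 3.14141919e+00 -7.68956950e-05  1.31032747e+00] [ 1.78640982e-01  5.12802651e-01  1.24143546e+00 -4.21396760e-06
  1.38716485e+00  4.39110614e-01]
```

View pics/m5.png

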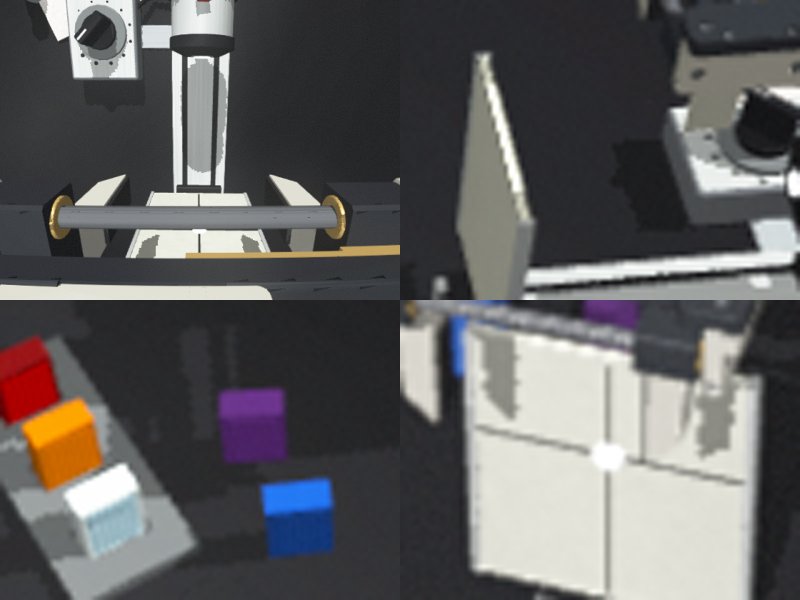

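The wrist tile shows the stand base centred near column 280 and nearly vertical. The knob mark now points towards the upper right, away from the base. The side tile shows a bright spot on the cross at (291.6,236.4). Next I'll scan the base edges for the beam line.

```bash
python3 - <<'E'
from h import *
import pickle
c=pickle.load(open("w5.pkl","rb"));im=cv2.cvtColor(cv2.imread("pics/w5.png"),cv2.COLOR_BGR2GRAY).astype(int)
M=[]
for r in range(80,265,20):
    b=np.where(im[r,225:340]>110)[0]+225
    l,q=b[0],b[-1]+1
    L=atz(c,(l-.5,r),20);Q=atz(c,(q-.5,r),20);M.append((L+Q)[:2]/2);print(r,l,q,L[:2].round(1),Q[:2].round(1),np.linalg.norm(L-Q).round(1))
D=cam("side");print("spot",atz(D,(291.6,236.4),130))
e,w=ray(D,(291.6,236.4))
M=np.array(M);M=M[1:];p=np.polyfit(M[:,1],M[:,0],1);print("x per y",p[0],"tilt deg",np.degrees(np.arctan(p[0])),"x at y=183",np.polyval(p,183),"at 91",np.polyval(p,91))
# screen top edge corners in scene (z=192)
S=cam("scene")
for q in((315+483/4,115+55/4),(315+530/4-100,115+222/4)):pass
print([atz(S,q,192)[:2].round(1) for q in((315+(483-400)/4,115+52/4),(315+(528-400)/4,115+220/4))])
print([atz(D,q,192)[:2].round(1) for q in((250+(468-400)/5,205+(325-300)/5),(250+(762-400)/5,205+(375-300)/5))])
print("pot base",atz(S,(248,298),0),"purple",[atz(S,q,50)[:2].round() for q in((190+252/4,190+(397-300)/4),(190+297/4,190+(487-300)/4))])
E
```

```text
80 240 322 [580.7 288.6] [658.6 267.9] 80.6
100 240 321 [575.4 270.4] [653.3 249.6] 80.6
120 241 320 [570.8 251.4] [647.9 230.9] 79.7
140 241 319 [565.2 232.3] [642.3 211.7] 79.8
160 241 318 [559.4 212.5] [636.6 191.9] 80.0
180 241 317 [553.4 192.2] [630.8 171.6] 80.2
200 242 317 [548.2 171. ] [625.8 150.3] 80.4
220 242 316 [541.8 149.4] [619.7 128.6] 80.6
240 242 315 [535.2 127.1] [613.3 106.2] 80.9
260 243 314 [529.4 103.6] [606.7  83. ] 80.0
spot [563.59510531  90.88505751 130.        ]
x per y 0.2785124738158739 tilt deg 15.56318317029514 x at y=183 592.8727284424879 at 91 567.2495808514275
[array([497.1, 105.6]), array([635.1,  67.3])]
[array([632.2,  67.4]), array([490.8, 100.3])]
pot base [ 759.49958698 -227.50953061    0.        ] purple [array([ 570., -146.]), array([ 645., -143.])]
```

jog_arm(
  targets=[
    {"xyz": [-0.65, 0.2, 0], "spin": 0},
    {"xyz": [-0.65, 0.2, 0], "spin": 0},
    {"xyz": [-0.65, 0.2, 0], "spin": 0},
    {"xyz": [-0.65, 0.2, 0], "spin": 0},
    {"xyz": [-0.65, 0.2, 0], "spin": 0},
    {"xyz": [-0.65, 0.2, 0], "spin": 0},
    {"xyz": [-0.65, 0.2, 0], "spin": 0},
    {"xyz": [-0.65, 0.2, 0], "spin": 0},
    {"xyz": [0, 0, 0], "spin": 1},
    {"xyz": [0, 0, 0], "spin": 1},
  ],
)

```text
time: 29.2
tool_pos: [605.9, -252.7, 230.3]
tcp_rot: [-3.141, -0.0, 1.104]
contact_force: [-0.6, 0.6, 0.6]
grip_width: 91.7
finger_force: 0.0
```

jog_arm(
  targets=[
    {"xyz": [0, 0, 0], "spin": 1},
    {"xyz": [0, 0, 0], "spin": 1},
    {"xyz": [0, 0, 0], "spin": 1},
    {"xyz": [0, 0, 0], "spin": 1},
    {"xyz": [0, 0, 0], "spin": 1},
    {"xyz": [0, 0, 0], "spin": 1},
    {"xyz": [0, 0, 0], "spin": 1},
    {"xyz": [0, 0, 0], "spin": 1},
    {"xyz": [0, 0, 0], "spin": 1},
    {"xyz": [0, 0, 0.5], "spin": 0.2},
  ],
)

```text
time: 30.45
tool_pos: [608.1, -252.6, 193.7]
tcp_rot: [3.136, -0.006, 0.188]
contact_force: [-0.3, 0.6, 0.6]
grip_width: 92.0
finger_force: 0.0
```

jog_arm(
  targets=[
    {"xyz": [0, 0, 0.5], "spin": 0},
    {"xyz": [0, 0, 0.4], "spin": 0},
    {"xyz": [0, 0, 0], "spin": 0},
    {"xyz": [0, 0, 0], "spin": 0},
    {"xyz": [0, 0, 0], "spin": 0},
    {"xyz": [0, 0, 0], "spin": 0},
    {"xyz": [0, 0, 0], "spin": 0},
    {"xyz": [0, 0, 0], "spin": 0},
    {"xyz": [0, 0, 0], "spin": 0},
    {"xyz": [0, 0, 0], "spin": 0},
  ],
)

```text
time: 31.7
tool_pos: [606.1, -251.9, 118.7]
tcp_rot: [3.142, 0.0, 0.189]
contact_force: [0.0, -0.0, -0.6]
grip_width: 91.9
finger_force: 0.0
```

```bash
python3 - <<'E'
from h import *
import pickle
o=bot.get_obs();print(o["time"],o["tool_pos"],o["tcp_rot"],o["joint_positions"])
c=cam("wrist");im=bot.capture("wrist");cv2.imwrite("pics/w6f.png",im);pickle.dump(c,open("w6.pkl","wb"))
cv2.imwrite("pics/w6.png",crop(im,150,120,260,195,3))
print(proj(c,[[604.5,-253.5,54],[604.5,-253.5,10],o["tool_pos"]]))
E
```

```text
31.7 [ 606.14419523 -251.863479    118.70410646] [3.14152564e+00 3.25734804e-05 1.88726269e-01] [-5.10435128e-01  6.73009452e-01  1.27169249e+00 -7.76207993e-05
  1.19687252e+00  8.71663281e-01]
[[277.39488963 226.35560977]
 [277.15573749 207.81497673]
 [275.27668084 266.44261361]]
```

View pics/w6.png

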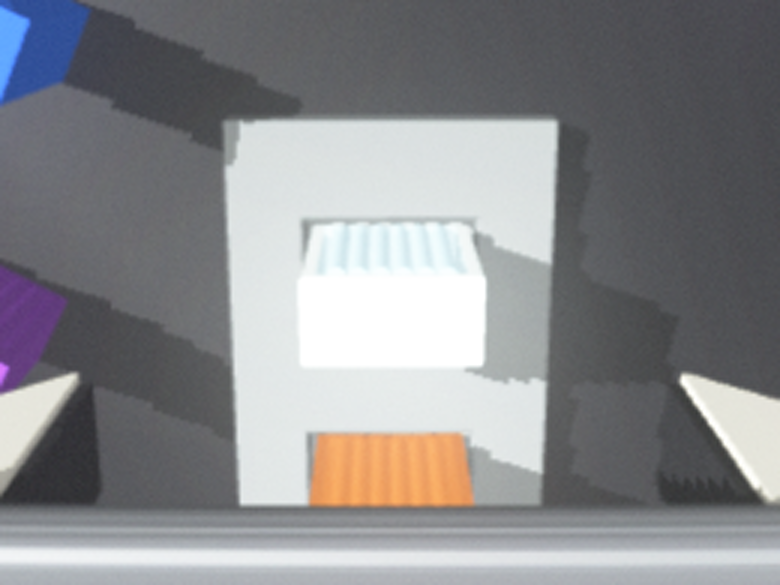

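The clear lens's white top is at crop x 298–486, y 276–366, with its ribbed clear face beyond. It is square to the tool and the yaw looks right. Amber is below, and blue and purple are far to the left.

```bash
python3 - <<'E'
from h import *
import pickle
c=pickle.load(open("w6.pkl","rb"))
P=np.array([atz(c,(150+(x-.5)/3,120+(y-.5)/3),54) for x,y in((298,275),(486,276),(485,367),(299,366))])
m=P.mean(0);print(P.round(1),m,np.linalg.norm(P[0]-P[1]),np.linalg.norm(P[1]-P[2]))
T=np.array([atz(c,(150+x/3,120+y/3),10) for x,y in((222,119),(558,119),(240,505),(543,505))])
print(T.round(1))
yaw=.1887;t=np.array([606.14,-251.86]);d=m[:2]-t
print("angle",np.arctan2(*(P[2]+P[3]-P[0]-P[1])[1::-1])-yaw)
print("tool dx,dy",d@[np.cos(yaw),np.sin(yaw)],d@[np.sin(yaw),-np.cos(yaw)])
d=T[0]+T[1]-T[2]-T[3];print("tray yaw",np.arctan2(d[1],d[0]), "edge yaw",np.arctan2(*(T[1]-T[0])[[0,1]]*[1,-1]))
E
```

```text
[[ 611.1 -233.5   54. ]
 [ 618.5 -273.7   54. ]
 [ 597.8 -278.    54. ]
 [ 590.3 -237.2   54. ]] [ 604.41856926 -255.61008778   54.        ] 40.83720049711297 21.18896243658211
[[ 634.  -207.3   10. ]
 [ 649.7 -289.8   10. ]
 [ 528.3 -228.    10. ]
 [ 544.1 -310.9   10. ]]
angle -3.138335296887884
tool dx,dy -2.3943229388618694 3.3606100298237065
tray yaw 0.19542939275772833 edge yaw 0.1885267273840881
```

jog_arm(
  targets=[
    {"xyz": [-0.03, 0.042, 0], "spin": 0},
    {"xyz": [0, 0, 0.4], "spin": 0},
    {"xyz": [0, 0, 0.4], "spin": 0},
    {"xyz": [0, 0, 0.3], "spin": 0},
    {"xyz": [0, 0, 0.13], "spin": 0},
    {"xyz": [0, 0, 0], "spin": 0},
    {"xyz": [0, 0, 0], "spin": 0},
    {"xyz": [0, 0, 0], "spin": 0},
    {"xyz": [0, 0, 0], "spin": 0},
    {"xyz": [0, 0, 0], "spin": 0},
  ],
)

```text
time: 33.0
tool_pos: [604.5, -255.7, 20.7]
tcp_rot: [3.141, -0.0, 0.189]
contact_force: [0.2, -0.4, -0.2]
grip_width: 91.4
finger_force: 0.0
```

jog_arm(
  targets=[
    {"xyz": [0, 0, 0], "spin": 0},
    {"xyz": [0, 0, 0], "spin": 0},
    {"xyz": [0, 0, 0], "spin": 0},
    {"xyz": [0, 0, 0], "spin": 0},
    {"xyz": [0, 0, 0], "spin": 0},
    {"xyz": [0, 0, 0], "spin": 0},
    {"xyz": [0, 0, 0], "spin": 0},
    {"xyz": [0, 0, 0], "spin": 0},
    {"xyz": [0, 0, 0], "spin": 0},
    {"xyz": [0, 0, 0], "spin": 0},
  ],
  gripper=0,
)

```text
time: 34.25
tool_pos: [604.4, -255.6, 20.3]
tcp_rot: [3.142, -0.0, 0.189]
contact_force: [0.2, -0.5, 0.3]
grip_width: 39.9
finger_force: 30.0
```

jog_arm(
  targets=[
    {"xyz": [0, 0, -0.1], "spin": 0},
    {"xyz": [0, 0, -0.2], "spin": 0},
    {"xyz": [0, 0, -0.3], "spin": 0},
    {"xyz": [0, 0, -0.5], "spin": 0},
    {"xyz": [0, 0, -0.5], "spin": 0},
    {"xyz": [0, 0, -0.5], "spin": 0},
    {"xyz": [0, 0, -0.5], "spin": 0},
    {"xyz": [0, 0, -0.3], "spin": 0},
    {"xyz": [0, 0, 0], "spin": -0.5},
    {"xyz": [0, 0, 0], "spin": -0.6},
  ],
)

```text
time: 35.5
tool_pos: [604.4, -255.6, 254.3]
tcp_rot: [3.14, -0.002, 0.301]
contact_force: [-0.0, -0.3, -0.8]
grip_width: 40.2
finger_force: 30.0
```

jog_arm(
  targets=[
    {"xyz": [0, 0, 0], "spin": -1},
    {"xyz": [0, 0, 0], "spin": -1},
    {"xyz": [0, 0, 0], "spin": -1},
    {"xyz": [0, 0, 0], "spin": -1},
    {"xyz": [0, 0, 0], "spin": -1},
    {"xyz": [0, 0, 0], "spin": -1},
    {"xyz": [0, 0, 0], "spin": -1},
    {"xyz": [0, 0, 0], "spin": -1},
    {"xyz": [0, 0, 0], "spin": -1},
    {"xyz": [0, 0, 0], "spin": -1},
  ],
)

```text
time: 36.75
tool_pos: [604.4, -255.5, 253.9]
tcp_rot: [3.14, 0.0, 1.302]
contact_force: [0.2, 0.2, -0.6]
grip_width: 39.8
finger_force: 30.0
```

jog_arm(
  targets=[
    {"xyz": [0.3, -0.1, 0], "spin": 0},
    {"xyz": [0.55, -0.17, 0], "spin": 0},
    {"xyz": [0.55, -0.17, 0], "spin": 0},
    {"xyz": [0.55, -0.17, 0], "spin": 0},
    {"xyz": [0.55, -0.17, 0], "spin": 0},
    {"xyz": [0.55, -0.17, 0], "spin": 0},
    {"xyz": [0.55, -0.17, 0], "spin": 0},
    {"xyz": [0.55, -0.17, 0], "spin": 0},
    {"xyz": [0.55, -0.17, 0], "spin": 0},
    {"xyz": [0.54, -0.15, 0], "spin": 0},
  ],
)

```text
time: 38.0
tool_pos: [592.7, 184.4, 253.9]
tcp_rot: [3.14, -0.001, 1.299]
contact_force: [0.6, -0.9, -0.0]
grip_width: 40.1
finger_force: 30.0
```

```bash
python3 - <<'E'
from h import *
o=bot.get_obs();print(o["time"],o["tool_pos"],o["tcp_rot"],o["grip_width"])
E
```

```text
38.0 [592.73488174 184.36470004 253.94123543] [ 3.13982794e+00 -6.95834185e-04  1.29891692e+00] 40.07142167971342
```

jog_arm(
  targets=[
    {"xyz": [0, 0, 0.2], "spin": 0},
    {"xyz": [0, 0, 0.4], "spin": 0},
    {"xyz": [0, 0, 0.4], "spin": 0},
    {"xyz": [0, 0, 0.4], "spin": 0},
    {"xyz": [0, 0, 0.26], "spin": 0},
    {"xyz": [0, 0, 0], "spin": 0},
    {"xyz": [0, 0, 0], "spin": 0},
    {"xyz": [0, 0, 0], "spin": 0},
    {"xyz": [0, 0, 0], "spin": 0},
    {"xyz": [0, 0, 0], "spin": 0},
  ],
)

```text
time: 39.25
tool_pos: [593.1, 182.8, 119.9]
tcp_rot: [3.141, -0.0, 1.299]
contact_force: [-0.9, 0.5, -0.4]
grip_width: 40.2
finger_force: 30.0
```

```bash
python3 - <<'E'
from h import *
o=bot.get_obs();print(o["time"],o["tool_pos"],o["tcp_rot"],o["grip_width"])
im=bot.capture("wrist");s=bot.capture("scene");d=bot.capture("side")
for n,i in(("w",im),("s",s),("d",d)):cv2.imwrite(f"pics/{n}7.png",i)
m=np.vstack([np.hstack([crop(im,0,0,560,420,5/7),crop(s,325,105,120,90,10/3)]),np.hstack([crop(s,190,190,100,75,4),crop(d,230,205,120,90,10/3)])])
cv2.imwrite("pics/m7.png",m)
t=np.r_[o["tool_pos"][:2],130]
print("scene lens corners",proj(cam("scene"),[t]),"side",proj(cam("side"),[t]))
E
```

```text
39.25 [593.11465914 182.80789302 119.87787712] [ 3.14103799e+00 -1.44565416e-04  1.29876579e+00] 40.228357927689075
scene lens corners [[377.88285067 162.96968066]] side [[277.58020546 262.30170253]]
```

View pics/m7.png

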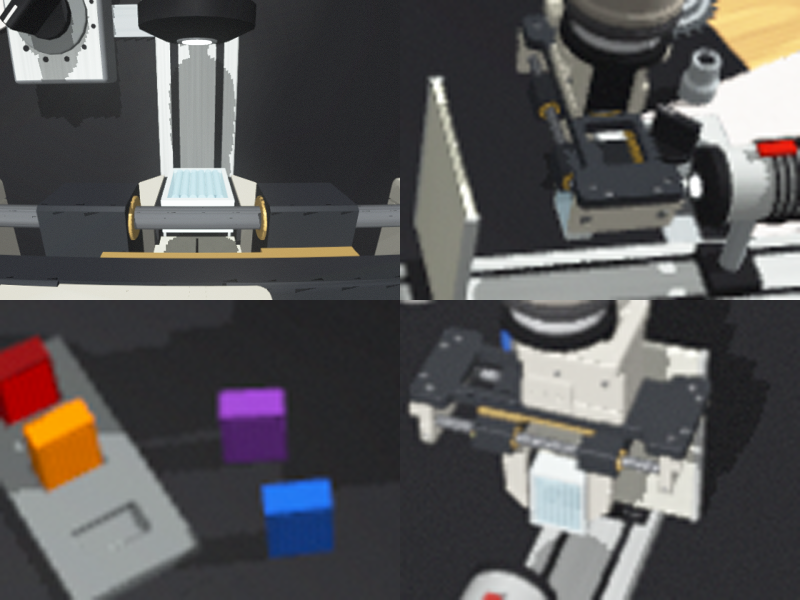

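The lens is held upright by its frosted sides between lamp and screen. Its pocket in the tray is empty, and the other parts are in place. A small trim of 1.5 mm up and 0.6 mm across, then settle.

jog_arm(
  targets=[
    {"xyz": [0, -0.008, -0.018], "spin": 0},
    {"xyz": [0, 0, 0], "spin": 0},
    {"xyz": [0, 0, 0], "spin": 0},
    {"xyz": [0, 0, 0], "spin": 0},
    {"xyz": [0, 0, 0], "spin": 0},
    {"xyz": [0, 0, 0], "spin": 0},
    {"xyz": [0, 0, 0], "spin": 0},
    {"xyz": [0, 0, 0], "spin": 0},
    {"xyz": [0, 0, 0], "spin": 0},
    {"xyz": [0, 0, 0], "spin": 0},
  ],
)

```text
time: 40.65
tool_pos: [592.4, 183.0, 120.9]
tcp_rot: [3.142, 0.0, 1.299]
contact_force: [0.7, 0.5, -1.5]
grip_width: 39.8
finger_force: 30.0
```

```bash
python3 - <<'E'
from plant import bot
o=bot.get_obs();print(o["tool_pos"],o["tcp_rot"],o["dq"].round(3),o["finger_force"])
print(bot.close_job())
E
```

```text
[592.38090714 182.96993075 120.93801106] [3.14152153e+00 6.78416018e-05 1.29878953e+00] [ 0.001 -0.001 -0.     0.001  0.001 -0.   ] 29.99997854232788
the job is handed in; nothing more can be done
None
```

I turned the dimmer clockwise to its stop, and the gripper is now holding the clear lens still and upright at mid-beam by its frosted sides; the job was handed in at 40.7 s, with no verdict returned.

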